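# Let a brass roller out of the lidded dispenser

## Task

Press the dispenser's lever down with a fingertip until the lid stands fully open, and keep it down while the brass roller runs out into the tray. Then ease the lever back up slowly, so that the lid comes down gently and shut without slamming, and leave the roller lying in the tray. Work only the lever: do not touch the lid or the roller, pick nothing up, and do not disturb the things standing around.

Things in the scene. Friction and masses are not known exactly. Their poses are not given: they have to be found in the camera images.
- dispenser: grey sheet-metal dispenser screwed to the bench, at a different place and yaw each time; base plate 210 (x) by 140 (y) by 6 mm, origin under its centre. Its x axis points from the open tray (the end towards the robot) to the back of the hopper, z up. Hopper 64 mm wide, 85 mm high, x -32 to +100 mm; tray x -105 to -32 mm; both centred at y = +30 mm. The lever is on the other side (y -30 mm).
- lid (a joint): angle of the aluminium hood over the hopper, hinged at its back upper edge and linked to the lever by a rod: 0 = shut, about 1.1 rad = fully open (front edge then about 185 mm above the bench). It turns 2.2 rad per rad of the lever, about 25 rad per metre of pad travel: letting the pad up at 20 mm/s lowers the lid at about 0.5 rad/s. Let go of, it slams.
- lever (a joint): angle of the lever: 0 = up (lid shut), 0.5 rad = fully down at its stop (lid fully open). A spring and the lid's weight push it back up: pressing takes about 3 to 8 N at the pad.
- lever_pad (a point): centre of the top face of the lever's black ribbed press pad (36 by 42 mm), beside the tray. It turns about a pivot 90 mm behind it (dispenser +x), 55 mm above the bench. Lever up: 80 mm above the bench, sloping 0.25 rad, front edge higher. Fully down: 36 mm above the bench, at nearly the same x and y (it strays 3 mm forward half-way). Nothing stands above it.
- roller: the loose brass roller, a plain cylinder 15 mm in diameter and 50 mm long lying along the dispenser's y, origin at its centre (it turns as it rolls). It starts inside the hopper, hidden behind the shut lid, and rolls by itself into the tray in about a second once the lid opens.
- tray (a point): middle of the sloping floor of the open tray in front of the hopper (inside 70 by 56 mm, rim about 28 mm above the bench), 13 mm above the bench; axes as the dispenser's. The roller comes to rest against the front lip, its centre about 18 mm in front of this point and 18 mm above the bench.
- loupe: bystander: black eye loupe, 41 mm wide, 29 mm high, in front of the dispenser; origin under its centre
- brass_bar: bystander: small brass channel, 12 by 49 by 7 mm, in front of the dispenser near the lever pad's side; origin under its centre
- paint_pot_3: bystander: cream paint pot, 26 mm diameter, 36 mm high, behind the dispenser; origin under its centre
- wagon_white: bystander: white model wagon, 14 by 70 by 32 mm, behind the dispenser; origin under its centre
- sanding_cork: bystander: cork sanding block, 38 by 74 by 25 mm, to the left of the dispenser; origin under its centre
- wood_block: bystander: beech block, 34 by 62 by 26 mm, farther back on the left; origin under its centre

How it is judged:
By the outcome, as a careful person would: the job done as asked, in the order asked, and still so for the second after the job is handed in, with the robot touching nothing.
It also fails if it takes over 38 s, if anything falls off the work surface, if the arm or the gripper's body presses on something with over 40 N, if the wrist force passes 120 N, or if a joint passes its speed limit or range.

## Robot

A 6-joint arm with a two-finger parallel gripper is mounted at the origin on a cart in front of the work surface, level with it; the furniture and walls round the work are solid. World frame = base frame: x ahead of the robot, y to its left, z up, the work surface at z = 0. Lengths are in m, angles in rad, forces in N, time in s.
With the tool pointing down it reaches from about 0.35 to 0.975 m from the base axis. Payload 4.9 kg.
Tool frame: the origin (TCP) lies at the very end of the fingers, on their centre line; the grasp point (between the pads) lies 19 mm behind it; z points along the fingers, y is the line along which they close (so a half turn about z gives the same grasp; the last joint's range is limited). The gripper opens to 85 mm and grips with 20 to 120 N. Pads are 22 mm wide; open, the fingers measure 114 mm over their backs; the gripper's body (76 mm by 85 mm) begins 54 mm behind the grasp point. The pads swing forward as they close: fully open they stand 13 mm farther back than shut.
Start: joints at [-1.28, 0.053, 1.613, -0, 1.476, -0.119], TCP at [0.249, -0.573, 0.231] pointing down, gripper open.
Joint ranges: [-3.01, 3.01], [-1.01, 2.22], [0.06, 2.58], [-1.02, 4.17], [0.09, 2.62], [-3.14, 3.14]. Speed limits (rad/s): [2.57, 2.57, 3.14, 3.14, 3.14, 3.14].

## Interface

Orientations are given as a rotation vector (axis times angle).
In Python, from station import ctrl, imaging gives the robot as it stands.
- The arm moves only by the tool play_rows, never from a script. Its argument "series" is a list of rows, each a list of 3 entries, a list of its own where there are three numbers: the opening, from 0 (shut) to 1 (fully open), then the shift along the tool's x, y, z each as a share of 0.05 m, from -1 to 1, then the turn, a rotation vector about the tool's x, y, z each as a share of 8 degrees, from -1 to 1. In form: [[grip, [dx, dy, dz], [ax, ay, az]], ...]. A call has 1 to 8 rows; each row shifts and turns the commanded pose from where the row before left it, along the tool's axes as they then stand; what a row does not reach is not made up. A row lasts 1/8 s, in which the tool goes at most 62.5 mm and 10.7 degrees, less where a joint would pass 70% of its speed; a pose out of reach is approached as far as the arm can. A call with a number of a shift or a turn outside -1 to 1 is refused whole. A call with a gripper value outside its range is refused whole. The fingers move at their own pace and stop on an object; "force" is the grip in N (left out, the last holds). Time passes only in rows, so rows that do not move let the fingers close. It gives the time, the measured TCP pose, the force, the opening and the grip force at its end, in the units of the state.
- ctrl.get_obs(): the state, without advancing time (a new reading comes with each control period).
- imaging.get_image(name): name is "scene" or "top" or "wrist"; returns a dict with "color" (480x640x3 uint8, blue, green, red), "fx", "fy", "cx", "cy" (pixels), "extrinsics" (4x4, takes a point from world to camera coordinates); the wrist camera has in their place "hand_eye" (4x4, takes a point from camera to tool coordinates, whose origin is the TCP and whose axes are the flange's). Camera axes: x right, y down, z forward; pixel columns grow to the right and rows downward; lengths in m; the calibration is good to about 2 mm. A picture is of the moment at which its call begins: read the wrist's pose just before it. There is no depth.
- ctrl.finish_job(): hands the job in; it is judged then, once.
The state is a dict: "t": time; "q": joint angles; "dq": joint speeds; "effort": joint torques, N m; "tool_pos": TCP position; "tool_rot": TCP orientation; "contact_force": force on the tool from outside, world axes, zero at the start; "wrist_torque": the same for the moment, N m; "opening": finger opening in m; "grip_force": force on a finger pad.
Only numpy, scipy, OpenCV 4.12 (cv2) and the standard library are available. Lean on these libraries where they do the work, as an engineer would, in place of code of your own. Each camera call takes 0.05 s, during which the arm holds its last target. There are 200 camera calls.

## Working session

There is one attempt and no reset: what is moved stays moved. The work goes in short steps, Python scripts to look and compute and a tool call to move; the robot and the scene stay as the last step left them, time stands still between calls to the robot, and variables do not carry over. Pictures are saved under pics/ and viewed, at most 10 in all, crops included, and the job is handed in when it is done.

Besides the shell and the picture viewer there is one more tool, called after "Call:" as name([rows], argument=value, ...), one row to a line, values as JSON. play_rows: Moves the arm, as the interface text tells. Shift numbers are shares of 0.05 m and turn numbers shares of 8 degrees, none past 1 either way. Its arguments: {"type":"object","properties":{"series":{"type":"array"},"force":{"type":"number"}},"required":["series"]}

```bash
mkdir -p pics; python3 - <<'E'
from station import ctrl, imaging
import cv2,numpy as np
o=ctrl.get_obs();print(o)
for n in("top","scene"):
    d=imaging.get_image(n);cv2.imwrite(f"pics/{n}.png",d["color"])
    np.savez(f"{n}.npz",**d);print(n,d["fx"],d["fy"],d["cx"],d["cy"],np.round(d["extrinsics"],4).tolist())
E
```

```text
{'t': 0.0, 'q': array([-1.27999581e+00,  5.33679643e-02,  1.61432970e+00,  1.77542639e-06,
        1.47600690e+00, -1.18954834e-01]), 'dq': array([-0.00064698,  0.00124457,  0.00037524, -0.00261638, -0.00019662,
       -0.00069618]), 'effort': array([ 1.63628611e-03, -3.93694961e+01, -3.70170772e+01, -2.06669046e-05,
        7.14053720e-03,  4.83398452e-06]), 'tool_pos': array([ 0.24883241, -0.57263198,  0.23003482]), 'tool_rot': array([-3.07382878e+00, -6.38720471e-01,  2.81734337e-04]), 'contact_force': array([ 0.15300122,  1.03844857, -0.56152913]), 'wrist_torque': array([-0.07909912, -0.02427853,  0.00430327]), 'grip_force': 0.0, 'opening': 0.08539220850779118}
top 519.9342262772457 519.9342262772457 325.71921982400863 242.85171140942458 [[0.0189, -0.9998, -0.0098, -0.1018], [-0.9881, -0.0172, -0.1529, 0.5697], [0.1527, 0.0126, -0.9882, 0.9622], [0.0, 0.0, 0.0, 1.0]]
scene 531.0013597293462 531.0013597293462 322.9640322445239 240.664609333531 [[0.537, -0.8432, 0.0244, -0.4024], [-0.3524, -0.2505, -0.9017, 0.2615], [0.7665, 0.4756, -0.4317, 0.5139], [0.0, 0.0, 0.0, 1.0]]
```

View pics/top.png

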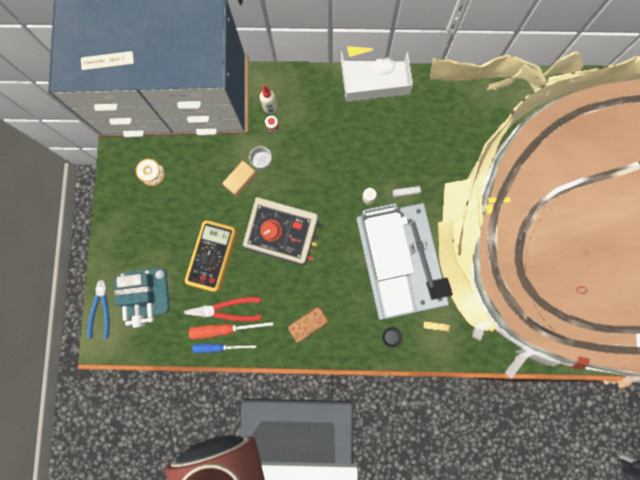

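View pics/scene.png

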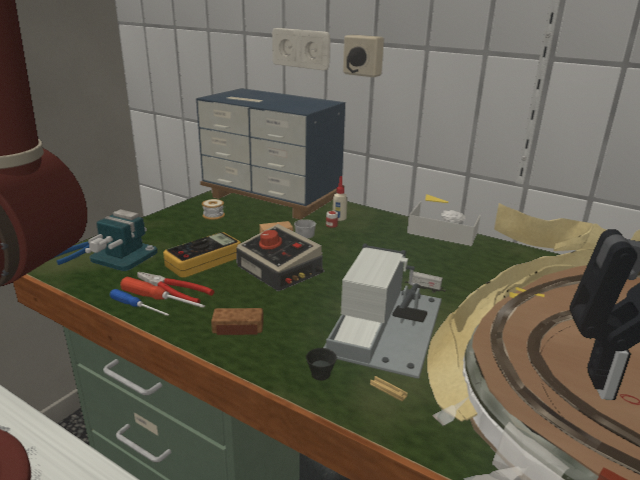

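The top view shows the dispenser at about (405,262), with the black pad at (440,289). In the scene view the pad is at (410,313). I'll enlarge both.

```bash
python3 - <<'E'
import cv2,numpy as np
a=cv2.imread("pics/top.png")[185:345,345:465];b=cv2.imread("pics/scene.png")[235:400,300:460]
a=cv2.resize(a,None,fx=3.5,fy=3.5,interpolation=cv2.INTER_CUBIC);b=cv2.resize(b,None,fx=2.3,fy=3.5*160/165,interpolation=cv2.INTER_CUBIC)
b=cv2.resize(b,(368,560));print(a.shape,b.shape)
cv2.imwrite("pics/c.png",np.hstack([a,b]))
E
```

```text
(560, 420, 3) (560, 368, 3)
```

View pics/c.png

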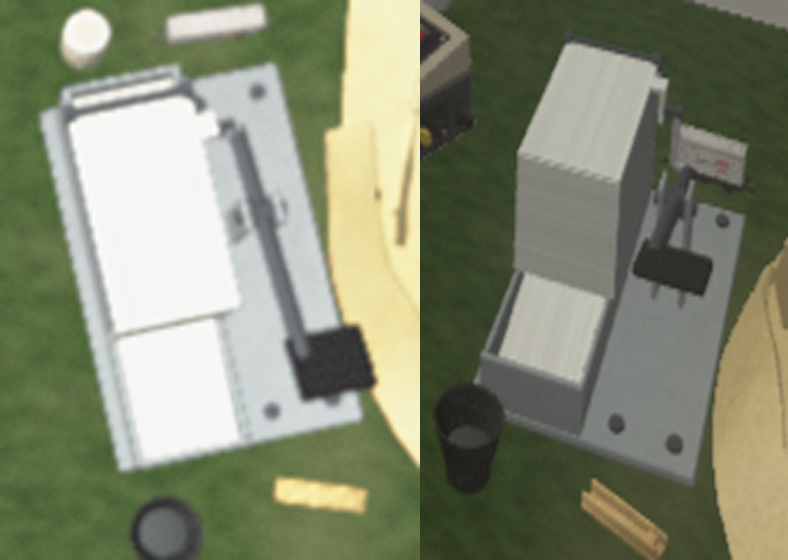

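The crop shows the plate corners at (275,65), (360,418), (122,470) and (42,112). The pad centre is at (331,362) in the top crop and (673,270) in the scene crop.

```bash
python3 - <<'E'
import cv2,numpy as np
from scipy.optimize import least_squares
C={n:dict(np.load(n+".npz")) for n in("top","scene")}
def ray(n,u,v):
    d=C[n];E=d["extrinsics"];R,t=E[:3,:3],E[:3,3]
    return -R.T@t, R.T@np.array([(u-d["cx"])/d["fx"],(v-d["cy"])/d["fy"],1])
def at(n,p,z):
    c,r=ray(n,*p);return c+r*(z-c[2])/r[2]
ct=lambda x,y:(x/3.5+345-.5+.14,y/3.5+185-.36)
cs=lambda x,y:((x-420)/2.3+300,y/3.394+235)
top=[ct(275,65),ct(360,418),ct(122,470),ct(42,112)]
P=np.array([at("top",p,.006)[:2] for p in top]);print(P)
S=np.array([at("scene",cs(*p),z)[:2] for p,z in(((744,214),.006),((692,480),.006))]);print("scene right corners BR,FR",S)
loc=np.array([[.105,-.07],[-.105,-.07],[-.105,.07],[.105,.07]])
def f(x,Q=loc):
    c,s=np.cos(x[2]),np.sin(x[2]);return Q@np.array([[c,s],[-s,c]])+x[:2]
r=least_squares(lambda x:(f(x)-P).ravel(),[.6,-.2,0]);x=r.x;print("pose",x,np.round(r.fun,4))
print("pad top z.08",at("top",ct(331,362),.08),"scene",at("scene",cs(673,270),.08))
c,s=np.cos(x[2]),np.sin(x[2])
for q in(at("top",ct(331,362),.08),at("scene",cs(673,270),.08)): print("local",np.array([[c,s],[-s,c]])@(q[:2]-x[:2]))
E
```

```text
[[ 0.66189253 -0.28695299]
 [ 0.4595696  -0.33263712]
 [ 0.42814712 -0.19918029]
 [ 0.63186153 -0.15239996]]
scene right corners BR,FR [[ 0.66128762 -0.28801272]
 [ 0.45646845 -0.33570886]]
pose [ 0.54536769 -0.24279259  0.22436221] [ 0.0014 -0.0007 -0.001  -0.0018 -0.0007  0.0013  0.0003  0.0012]
pad top z.08 [ 0.48546976 -0.30156125  0.08      ] scene [ 0.47860588 -0.30633109  0.08      ]
local [-0.07147179 -0.04396933]
local [-0.07922485 -0.04709251]
```

Call:
play_rows([
  [0,[0.4,-0.2,0],[0,0,0]],
  [0,[0.8,-0.4,0],[0,0,0]],
  [0,[0.9,-0.42,0],[0,0,0]],
  [0,[0.9,-0.42,0],[0,0,0]],
  [0,[0.9,-0.42,0],[0,0,0]],
  [0,[0.9,-0.42,0],[0,0,0]],
  [0,[0.8,-0.4,0],[0,0,0]],
  [0,[0.5,-0.2,0],[0,0,0]],
], force=40)

```text
t: 1.1
tool_pos: [0.4726, -0.3166, 0.2311]
tool_rot: [-3.074, -0.643, -0.0]
contact_force: [-0.6, -0.5, -0.3]
opening: 0.0001
grip_force: 0.0
```

Call:
play_rows([
  [0,[0.2,0,0],[0,0,0.7]],
  [0,[0,0,0],[0,0,0.63]],
  [0,[0,0,0],[0,0.75,0]],
  [0,[0,0,0],[0,0.75,0]],
  [0,[0,0,0],[0,0,0]],
  [0,[0,0,0],[0,0,0]],
])

```text
t: 1.85
tool_pos: [0.4807, -0.3151, 0.2314]
tool_rot: [-3.082, -0.348, -0.322]
contact_force: [0.5, 0.2, -0.0]
opening: -0.0003
grip_force: 0.0
```

```bash
cat > h.py <<'E'
from station import ctrl, imaging
import numpy as np,cv2
from scipy.spatial.transform import Rotation as R
def to(p):
    o=ctrl.get_obs();M=R.from_rotvec(o["tool_rot"]).as_matrix()
    print("t",round(o["t"],2),"pos",o["tool_pos"].round(4),"F",o["contact_force"].round(1),"open",round(o["opening"],3))
    print("axes\n",M.round(3));print("shift",(M.T@(np.array(p)-o["tool_pos"])/.05).round(3))
E
python3 - <<'E'
from h import *
to([.480,-.307,.11])
d=imaging.get_image("scene");cv2.imwrite("pics/s2.png",d["color"])
d=imaging.get_image("top");cv2.imwrite("pics/t2.png",cv2.resize(d["color"][150:400,300:560],None,fx=2.3,fy=2.3))
# hill height
C={n:dict(np.load(n+".npz")) for n in("top","scene")}
P=[np.diag([1,1,1])@np.array([[C[n]["fx"],0,C[n]["cx"]],[0,C[n]["fy"],C[n]["cy"]],[0,0,1]])@C[n]["extrinsics"][:3] for n in("top","scene")]
X=cv2.triangulatePoints(P[0],P[1],np.array([[582.],[290]]),np.array([[631.],[403]]));print("hill",(X[:3]/X[3]).ravel())
E
```

```text
t 1.85 pos [ 0.4807 -0.3151  0.2314] F [ 0.5  0.2 -0. ] open -0.0
axes
 [[ 0.954  0.223  0.202]
 [ 0.218 -0.975  0.046]
 [ 0.207 -0.    -0.978]]
shift [-0.481 -0.16   2.379]
hill [ 0.48810329 -0.57193454  0.05796913]
```

View pics/s2.png

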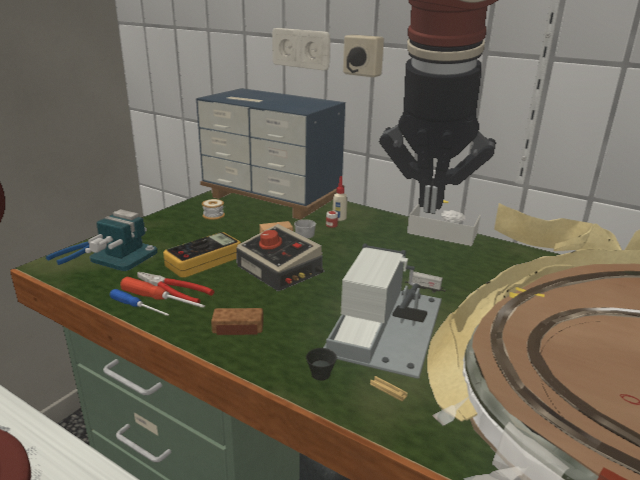

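The fingers are shut above the pad and well clear, at about (432,210). The hill is only about 58 mm high. Descending now.

Call:
play_rows([
  [0,[-0.1,-0.04,0.45],[0,0,0]],
  [0,[-0.1,-0.03,0.5],[0,0,0]],
  [0,[-0.1,-0.03,0.5],[0,0,0]],
  [0,[-0.1,-0.03,0.5],[0,0,0]],
  [0,[-0.08,-0.03,0.43],[0,0,0]],
  [0,[0,0,0],[0,0,0]],
  [0,[0,0,0],[0,0,0]],
])

```text
t: 2.82
tool_pos: [0.4808, -0.3079, 0.111]
tool_rot: [-3.083, -0.348, -0.325]
contact_force: [0.3, 0.0, 0.6]
opening: -0.0001
grip_force: 0.0
```

```bash
python3 - <<'E'
from h import *
to([.480,-.307,.08])
a=imaging.get_image("scene")["color"][200:400,300:480];b=imaging.get_image("top")["color"][200:340,360:480]
cv2.imwrite("pics/p3.png",np.hstack([cv2.resize(a,(450,500),interpolation=2),cv2.resize(b,(350,408),interpolation=2) if 0 else cv2.copyMakeBorder(cv2.resize(b,(350,408),interpolation=2),0,92,0,0,0)]))
E
```

```text
t 2.83 pos [ 0.4808 -0.3079  0.111 ] F [0.3 0.  0.6] open -0.0
axes
 [[ 0.953  0.223  0.204]
 [ 0.218 -0.975  0.045]
 [ 0.209  0.001 -0.978]]
shift [-0.14  -0.022  0.604]
```

View pics/p3.png

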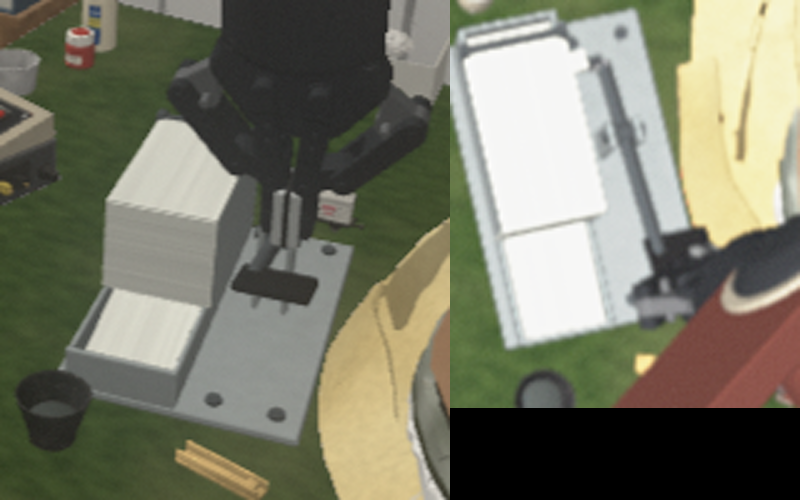

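Call:
play_rows([
  [0,[-0.03,0,0.16],[0,0,0]],
  [0,[-0.03,0,0.16],[0,0,0]],
  [0,[-0.03,0,0.12],[0,0,0]],
  [0,[-0.017,0,0.08],[0,0,0]],
  [0,[-0.017,0,0.08],[0,0,0]],
  [0,[-0.017,0,0.08],[0,0,0]],
  [0,[-0.017,0,0.08],[0,0,0]],
])

```text
t: 3.8
tool_pos: [0.4803, -0.3081, 0.0713]
tool_rot: [-3.083, -0.347, -0.324]
contact_force: [-2.3, 0.0, 4.9]
opening: -0.0001
grip_force: 2.2
```

Call:
play_rows([
  [0,[-0.017,0,0.08],[0,0,0]],
  [0,[-0.017,0,0.08],[0,0,0]],
  [0,[-0.017,0,0.08],[0,0,0]],
  [0,[-0.017,0,0.08],[0,0,0]],
  [0,[-0.017,0,0.08],[0,0,0]],
  [0,[-0.017,0,0.08],[0,0,0]],
  [0,[-0.01,0,0.04],[0,0,0]],
])

```text
t: 4.68
tool_pos: [0.4806, -0.3077, 0.0446]
tool_rot: [-3.082, -0.346, -0.326]
contact_force: [-0.6, -2.7, 5.3]
opening: -0.0001
grip_force: 2.3
```

Call:
play_rows([
  [0,[-0.004,0,0.02],[0,0,0]],
  [0,[-0.004,0,0.02],[0,0,0]],
  [0,[0,0,0],[0,0,0]],
])

```text
t: 5.05
tool_pos: [0.4807, -0.3077, 0.0429]
tool_rot: [-3.082, -0.347, -0.326]
contact_force: [1.4, -2.3, 5.0]
opening: 0.0003
grip_force: 2.2
```

Call:
play_rows([
  [0,[-0.008,0,0.04],[0,0,0]],
  [0,[-0.008,0,0.04],[0,0,0]],
  [0,[-0.006,0,0.03],[0,0,0]],
  [0,[0,0,0],[0,0,0]],
])

```text
t: 5.55
tool_pos: [0.4803, -0.3073, 0.0368]
tool_rot: [-3.081, -0.347, -0.324]
contact_force: [2.4, -0.5, 5.0]
opening: -0.0001
grip_force: 2.3
```

Call:
play_rows([
  [0,[-0.004,0,0.02],[0,0,0]],
  [0,[0,0,0],[0,0,0]],
])

```text
t: 5.8
tool_pos: [0.4803, -0.3073, 0.0358]
tool_rot: [-3.081, -0.347, -0.324]
contact_force: [2.3, -0.2, 5.6]
opening: -0.0001
grip_force: 2.3
```

Call:
play_rows([
  [0,[-0.004,0,0.02],[0,0,0]],
  [0,[0,0,0],[0,0,0]],
])

```text
t: 6.05
tool_pos: [0.4802, -0.3072, 0.0347]
tool_rot: [-3.081, -0.347, -0.324]
contact_force: [1.6, -0.5, 5.5]
opening: -0.0
grip_force: 2.3
```

Call:
play_rows([
  [0,[-0.004,0,0.02],[0,0,0]],
  [0,[0,0,0],[0,0,0]],
])

```text
t: 6.3
tool_pos: [0.4804, -0.3073, 0.0342]
tool_rot: [-3.081, -0.347, -0.324]
contact_force: [0.9, 1.2, 7.4]
opening: -0.0
grip_force: 3.5
```

```bash
python3 - <<'E'
from h import *
to([.480,-.307,.08])
a=imaging.get_image("scene")["color"][180:400,300:480]
cv2.imwrite("pics/p4.png",cv2.resize(a,(490,599),interpolation=2))
E
```

```text
t 6.3 pos [ 0.4804 -0.3073  0.0342] F [0.9 1.2 7.4] open -0.0
axes
 [[ 0.954  0.222  0.203]
 [ 0.217 -0.975  0.047]
 [ 0.208 -0.001 -0.978]]
shift [ 0.184 -0.007 -0.897]
```

View pics/p4.png

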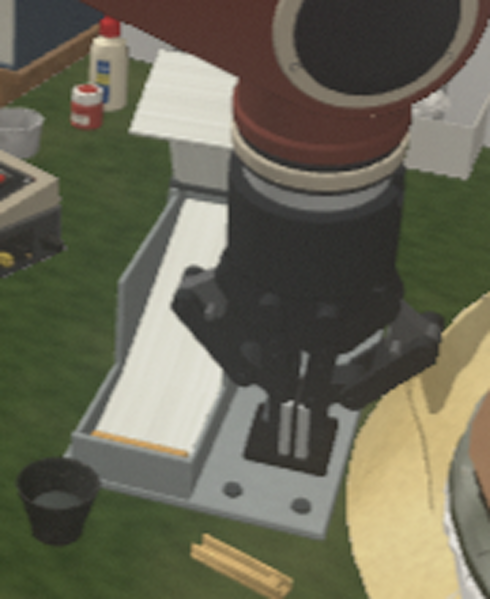

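The lid is open and the roller lies against the front lip at about (140,443). I'll press slightly more to confirm the stop, then hold.

Call:
play_rows([
  [0,[-0.004,0,0.02],[0,0,0]],
  [0,[0,0,0],[0,0,0]],
  [0,[0,0,0],[0,0,0]],
  [0,[0,0,0],[0,0,0]],
  [0,[0,0,0],[0,0,0]],
  [0,[0,0,0],[0,0,0]],
  [0,[0,0,0],[0,0,0]],
])

```text
t: 7.22
tool_pos: [0.4805, -0.3073, 0.0339]
tool_rot: [-3.081, -0.347, -0.324]
contact_force: [-1.7, 2.7, 11.1]
opening: -0.0
grip_force: 5.7
```

Call:
play_rows([
  [0,[0.005,0,-0.025],[0,0,0]],
  [0,[0.005,0,-0.025],[0,0,0]],
  [0,[0.005,0,-0.025],[0,0,0]],
  [0,[0.005,0,-0.025],[0,0,0]],
  [0,[0.005,0,-0.025],[0,0,0]],
  [0,[0.005,0,-0.025],[0,0,0]],
  [0,[0.005,0,-0.025],[0,0,0]],
  [0,[0.005,0,-0.025],[0,0,0]],
])

```text
t: 8.22
tool_pos: [0.4793, -0.3074, 0.0424]
tool_rot: [-3.081, -0.347, -0.321]
contact_force: [-3.8, -2.1, 3.3]
opening: 0.0001
grip_force: 2.2
```

Call:
play_rows([
  [0,[0.005,0,-0.025],[0,0,0]],
  [0,[0.005,0,-0.025],[0,0,0]],
  [0,[0.005,0,-0.025],[0,0,0]],
  [0,[0.005,0,-0.025],[0,0,0]],
  [0,[0.005,0,-0.025],[0,0,0]],
  [0,[0.005,0,-0.025],[0,0,0]],
  [0,[0.005,0,-0.025],[0,0,0]],
  [0,[0.005,0,-0.025],[0,0,0]],
])

```text
t: 9.22
tool_pos: [0.48, -0.3074, 0.0532]
tool_rot: [-3.082, -0.347, -0.324]
contact_force: [-4.5, 0.2, 4.8]
opening: -0.0
grip_force: 2.3
```

Call:
play_rows([
  [0,[0.005,0,-0.025],[0,0,0]],
  [0,[0.005,0,-0.025],[0,0,0]],
  [0,[0.005,0,-0.025],[0,0,0]],
  [0,[0.005,0,-0.025],[0,0,0]],
  [0,[0.005,0,-0.025],[0,0,0]],
  [0,[0.005,0,-0.025],[0,0,0]],
  [0,[0.005,0,-0.025],[0,0,0]],
  [0,[0.005,0,-0.025],[0,0,0]],
])

```text
t: 10.22
tool_pos: [0.4802, -0.3075, 0.0636]
tool_rot: [-3.082, -0.347, -0.325]
contact_force: [-1.3, 1.6, 4.8]
opening: -0.0003
grip_force: 2.2
```

Call:
play_rows([
  [0,[0.005,0,-0.025],[0,0,0]],
  [0,[0.005,0,-0.025],[0,0,0]],
  [0,[0.005,0,-0.025],[0,0,0]],
  [0,[0.005,0,-0.025],[0,0,0]],
  [0,[0.005,0,-0.025],[0,0,0]],
  [0,[0.005,0,-0.025],[0,0,0]],
  [0,[0.005,0,-0.025],[0,0,0]],
  [0,[0.005,0,-0.025],[0,0,0]],
])

```text
t: 11.22
tool_pos: [0.4801, -0.308, 0.074]
tool_rot: [-3.083, -0.347, -0.325]
contact_force: [4.0, 2.1, 3.2]
opening: -0.0
grip_force: 2.0
```

Call:
play_rows([
  [0,[0.004,0,-0.02],[0,0,0]],
  [0,[0.004,0,-0.02],[0,0,0]],
  [0,[0.004,0,-0.02],[0,0,0]],
  [0,[0.004,0,-0.02],[0,0,0]],
  [0,[0.004,0,-0.02],[0,0,0]],
  [0,[0.004,0,-0.02],[0,0,0]],
  [0,[0.004,0,-0.02],[0,0,0]],
  [0,[0.004,0,-0.02],[0,0,0]],
])

```text
t: 12.22
tool_pos: [0.4797, -0.3076, 0.0818]
tool_rot: [-3.082, -0.347, -0.324]
contact_force: [4.5, -0.6, 3.5]
opening: -0.0002
grip_force: 2.0
```

Call:
play_rows([
  [0,[0.004,0,-0.02],[0,0,0]],
  [0,[0.004,0,-0.02],[0,0,0]],
  [0,[0.004,0,-0.02],[0,0,0]],
  [0,[0.004,0,-0.02],[0,0,0]],
  [0,[0.004,0,-0.02],[0,0,0]],
  [0,[0.004,0,-0.02],[0,0,0]],
  [0,[0.004,0,-0.02],[0,0,0]],
  [0,[0.004,0,-0.02],[0,0,0]],
])

```text
t: 13.22
tool_pos: [0.479, -0.3074, 0.0893]
tool_rot: [-3.081, -0.347, -0.322]
contact_force: [0.8, -0.1, 0.1]
opening: -0.0002
grip_force: 0.0
```

The contact is gone. Retreating straight up.

Call:
play_rows([
  [0,[0.02,0,-0.1],[0,0,0]],
  [0,[0.06,0,-0.3],[0,0,0]],
  [0,[0.1,0,-0.5],[0,0,0]],
  [0,[0.1,0,-0.5],[0,0,0]],
  [0,[0.1,0,-0.5],[0,0,0]],
  [0,[0.06,0,-0.3],[0,0,0]],
  [0,[0,0,0],[0,0,0]],
  [0,[0,0,0],[0,0,0]],
])

```text
t: 14.22
tool_pos: [0.4778, -0.3076, 0.201]
tool_rot: [-3.081, -0.346, -0.322]
contact_force: [-0.6, -0.6, 0.1]
opening: -0.0001
grip_force: 0.0
```

```bash
python3 - <<'E'
from h import *
to([.480,-.307,.08])
a=imaging.get_image("scene")["color"][180:400,300:480]
cv2.imwrite("pics/p5.png",cv2.resize(a,(490,599),interpolation=2))
E
```

```text
t 14.22 pos [ 0.4778 -0.3076  0.201 ] F [-0.6 -0.6  0.1] open -0.0
axes
 [[ 0.954  0.222  0.201]
 [ 0.217 -0.975  0.047]
 [ 0.207 -0.001 -0.978]]
shift [-4.560e-01  2.000e-03  2.377e+00]
```

View pics/p5.png

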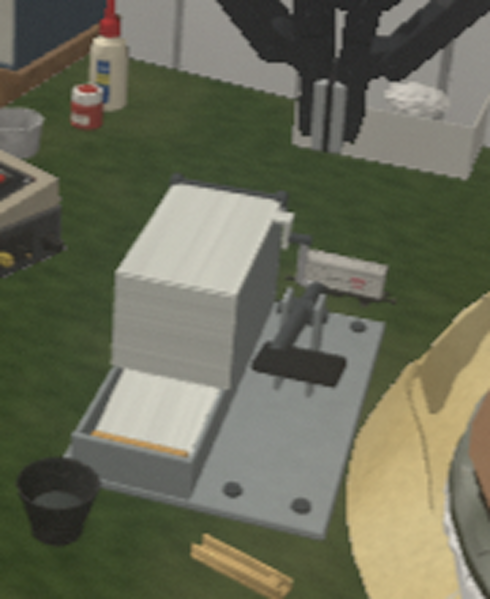

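The lid is shut, the lever is up, the roller is in the tray at (140,443), and the bystanders in view haven't moved.

```bash
python3 -c "
from station import ctrl
print(ctrl.finish_job())"
```

```text
the job is handed in; nothing more can be done
None
```

I pressed the lever to its stop and held it while the roller ran into the tray, then eased the lid shut at about 10 mm/s of pad travel; the job was handed in at about 14 s, with the arm clear of everything.

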